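# Sort the viscometer parts and load the sprung sample lift

## Task

Clear the loose viscometer parts off the bench: stand both star knobs in the blue tray and both steel spindles in the yellow tray, upright on the tray floor. Stand the amber bottle in the orange pan of the sample lift and push it down until the catch holds the pan down. Leave the glass jar standing where it is, and let go of everything.

Things in the scene. Friction and masses are not known exactly. Their poses are not given: they have to be found in the camera images.
- knob_black: Black plastic, five-lobed star clamp knob lying head down with its threaded stud pointing up: head 41 mm across and 16 mm high, above it a round hub 22 mm in diameter from 16 to 38 mm height (grip here), then an 8 mm stud up to 60 mm. Origin: centre of the underside; z up along the axis. Loose, about 45 g. Steel stud.
- knob_red: Red plastic, five-lobed star clamp knob lying head down with its threaded stud pointing up: head 41 mm across and 16 mm high, above it a round hub 22 mm in diameter from 16 to 38 mm height (grip here), then an 8 mm stud up to 60 mm. Origin: centre of the underside; z up along the axis. Loose, about 45 g. Brass stud.
- spindle_disc: Steel disc spindle standing on its disc: disc 40 mm in diameter and 6 mm thick, above it a shaft 12 mm in diameter from 6 to 55 mm height (grip here), then an 8 mm coupling up to 70 mm. Origin: centre of the underside; z up along the axis. Loose, about 80 g.
- spindle_bob: Steel cylinder spindle standing upright: body 27 mm in diameter from 0 to 46 mm height (grip here), then an 8 mm stem up to 70 mm. Origin: centre of the underside; z up along the axis. Loose, about 120 g.
- bottle: Closed amber glass bottle of calibration standard with a paper label and a white cap: body 32 mm in diameter and 46 mm high, cap 24 mm in diameter from 46 to 60 mm height. Origin: centre of the underside; z up along the axis. Loose, about 90 g. It may be pushed down by its cap or while it is gripped.
- jar: Empty open clear-glass jar, 60 mm in diameter at the rim and 80 mm high, standing on the bench among the parts; not to be moved or knocked over. Origin: centre of the underside.
- tray_blue: Blue plastic parts tray, fixed to the bench, outside 100 mm (its x) by 150 mm (its y), walls 4 mm thick and 18 mm high, floor 4 mm thick, no dividers. Origin: centre of its underside, on the bench surface; z up. It belongs to the star knobs; both fit side by side along its y, for example 35 mm either side of the centre.
- tray_yellow: Yellow plastic parts tray, fixed to the bench, outside 100 mm (its x) by 150 mm (its y), walls 4 mm thick and 18 mm high, floor 4 mm thick, no dividers. Origin: centre of its underside, on the bench surface; z up. It belongs to the spindles; both fit side by side along its y, for example 35 mm either side of the centre.
- lift: Sprung sample lift, fixed to the bench: grey housing 92 by 92 mm and 22 mm high, and above its centre a round orange pan, 68 mm outside and 60 mm inside diameter, floor (where the bottle stands) 40 mm above the bench when up, rim 8 mm above that floor. Origin: centre of the housing's underside, on the bench surface; z up. The pan sinks straight down on a spring, about 6 N when fully down.
- lift_pan (a joint): How far the pan of the lift is pushed down, in m: 0 up, 0.015 fully down (floor 25 mm above the bench). The bottle's weight alone sinks it by less than 2 mm. Pushed down past about 12 mm and held there for half a second, a one-way catch snaps in; when let go the pan rises a little and stays held at about 7 mm (floor 33 mm above the bench).

How it is judged:
At the end, for the whole second after the job is handed in: Knobs in the blue tray, spindles in the yellow, each upright within 0.15 rad with its base on the tray floor; bottle upright in the lift's pan, within 18 mm of its centre, the pan caught (joint above 5 mm); all at rest. Jar never moved over 20 mm nor tipped over 0.3 rad (x of knob_black in the frame of tray_blue between -0.037 and 0.037 m and y of knob_black in the frame of tray_blue between -0.062 and 0.062 m and z of knob_black in the frame of tray_blue between 0.001 and 0.009 m and angle between each of knob_black, knob_red, spindle_disc, spindle_bob, bottle's own z axis and vertical below 0.15 rad and linear speed of each of knob_black, knob_red, spindle_disc, spindle_bob, bottle below 0.02 m/s and x of knob_red in the frame of tray_blue between -0.037 and 0.037 m and y of knob_red in the frame of tray_blue between -0.062 and 0.062 m and z of knob_red in the frame of tray_blue between 0.001 and 0.009 m and x of spindle_disc in the frame of tray_yellow between -0.037 and 0.037 m and y of spindle_disc in the frame of tray_yellow between -0.062 and 0.062 m and z of spindle_disc in the frame of tray_yellow between 0.001 and 0.009 m and x of spindle_bob in the frame of tray_yellow between -0.037 and 0.037 m and y of spindle_bob in the frame of tray_yellow between -0.062 and 0.062 m and z of spindle_bob in the frame of tray_yellow between 0.001 and 0.009 m and horizontal distance between bottle and lift below 0.018 m and z of bottle in the frame of lift between 0.022 and 0.037 m and value of joint lift_pan above 0.005 m); the robot touches nothing.
It fails at once if the glass jar is moved by more than 20 mm or tipped (distance of jar from where it was at the start of the episode above 0.02 m or angle between jar's own z axis and vertical above 0.3 rad).
It also fails if it takes over 128 s, if anything falls off the work surface, if the arm or the gripper's body presses on something with over 40 N, if the wrist force passes 120 N, or if a joint passes its speed limit or range.

## Robot

A 6-joint arm with a two-finger parallel gripper is mounted at the origin on the work surface. World frame = base frame: x ahead of the robot, y to its left, z up, the work surface at z = 0. Lengths are in m, angles in rad, forces in N, time in s.
With the tool pointing down it reaches from about 0.425 to 0.95 m from the base axis. Payload 3.5 kg.
Tool frame: the origin (TCP) lies at the very end of the fingers, on their centre line; the grasp point (between the pads) lies 19 mm behind it; z points along the fingers, y is the direction in which the jaws open and shut (so a half turn about z gives the same grasp; the last joint's range is limited). The gripper opens to 85 mm and grips with 20 to 120 N. Pads are 22 mm wide; open, the fingers measure 114 mm over their backs; the gripper's body (76 mm by 85 mm) begins 54 mm behind the grasp point. The pads swing forward as they close: fully open they stand 13 mm farther back than shut.
Start: joints at [1.123, 0.286, 1.577, -0, 1.279, -0.15], TCP at [0.198, 0.645, 0.231] pointing down, gripper open.
Joint ranges: [-2.77, 2.77], [-0.9, 2.22], [0.21, 2.48], [-1.53, 4.67], [0.24, 2.81], [-2.84, 2.84]. Speed limits (rad/s): [2.79, 2.79, 3.14, 3.14, 3.14, 3.14].

## Interface

Orientations are given as a unit quaternion [x, y, z, w].
In Python, from plant import ctrl, eyes, ticket gives the robot as it stands.
- The arm moves only by the tool send_rows, never from a script. Its arguments are lists of equal length, an entry for each row: "translation": the shift along the tool's x, y, z in units of 30 mm (1.0 is 30 mm), a list of three; "rotation": the turn, a rotation vector about the tool's x, y, z in units of 5 degrees (1.0 is 5 degrees), a list of three; "grip": the finger opening in mm, from 0 to 85.4. A call has 1 to 5 rows; each row shifts and turns the commanded pose from where the row before left it, along the tool's axes as they then stand; what a row does not reach is not made up. A row lasts 1/8 s, in which the tool goes at most 62.5 mm and 10.7 degrees, less where a joint would pass 70% of its speed; a pose out of reach is approached as far as the arm can. A call is refused whole if a number of a shift passes 1 or a number of a turn 1, either way. A call with a gripper value outside its range is refused whole. The fingers move at their own pace and stop on an object; "squeeze" is the grip in N (left out, the last holds). Time passes only in rows, so rows that do not move let the fingers close. It gives the time, the measured TCP pose, the force and the opening at its end, in the units of the state.
- ctrl.get_state(): the state, without advancing time (a new reading comes with each control period).
- eyes.read_camera(name): name is "scene" or "top" or "wrist"; returns a dict with "image" (384x512x3 uint8, blue, green, red), "mtx" (3x3 intrinsics, pixels), "xyz" and "orientation" of the camera in the world; the wrist camera has in their place "hand_eye" (4x4, takes a point from camera to tool coordinates, whose origin is the TCP and whose axes are the flange's). Camera axes: x right, y down, z forward; pixel columns grow to the right and rows downward; lengths in m; the calibration is good to about 2 mm. A picture is of the moment at which its call begins: read the wrist's pose just before it. There is no depth.
- ticket.sign_off(): hands the job in, once; it reports no verdict.
The state is a dict: "time": time; "qpos": joint angles; "dq": joint speeds; "joint_efforts": joint torques, N m; "eef_pos": TCP position; "tcp_rot": TCP orientation; "contact_force": force on the tool from outside, world axes, zero at the start; "wrist_torque": the same for the moment, N m; "opening": opening from 0.0 (shut) to 1.0 (fully open).
Only numpy, scipy, OpenCV 4.12 (cv2) and the standard library are available. Lean on these libraries where they do the work, as an engineer would, in place of code of your own. Each camera call takes 0.05 s, during which the arm holds its last target. There are 200 camera calls.

## Working session

There is one attempt and no reset: what is moved stays moved. The work goes in short steps, Python scripts to look and compute and a tool call to move; the robot and the scene stay as the last step left them, time stands still between calls to the robot, and variables do not carry over. Pictures are saved under pics/ and viewed, about 12 in all and at most 16, crops included, and the job is handed in when it is done.

Besides the shell and the picture viewer there is one more tool, called after ">>>" by a JSON object that holds its "fn" and its "kwargs". send_rows: Moves the arm, as the interface text tells. Its arguments: {"type":"object","properties":{"translation":{"type":"array"},"rotation":{"type":"array"},"grip":{"type":"array"},"squeeze":{"type":"number"}},"required":["translation","rotation","grip"]}

```bash
ls; mkdir -p pics; python3 - <<'E'
from plant import ctrl, eyes
import cv2
s=ctrl.get_state()
print({k:s[k] for k in s})
for n in("top","scene"):
    c=eyes.read_camera(n);cv2.imwrite(f"pics/{n}0.png",c["image"]);print(n,c["mtx"],c["xyz"],c["orientation"])
c=eyes.read_camera("wrist");print(c["mtx"],c["hand_eye"])
E
```

```text
pics
{'time': 0.0, 'qpos': array([ 1.12299041e+00,  2.87194827e-01,  1.57818019e+00, -4.21393105e-06,
        1.27861644e+00, -1.49981116e-01]), 'dq': array([0.00094272, 0.00153685, 0.00037477, 0.00079842, 0.00233489,
       0.0015179 ]), 'joint_efforts': array([-1.10425332e-03, -4.05974042e+01, -2.92631990e+01, -1.71241122e-04,
        5.70982753e-03, -7.96988246e-06]), 'eef_pos': array([0.19774324, 0.6446924 , 0.22992602]), 'tcp_rot': array([ 1.48361947e-01,  9.88932401e-01, -1.14682131e-03, -3.51253001e-04]), 'contact_force': array([0.12101518, 0.33498425, 0.407063  ]), 'wrist_torque': array([-0.02416205,  0.00304234, -0.0397296 ]), 'opening': 1.001306623325037}
top [[419.34472219   0.         254.93981007]
 [  0.         419.34472219 192.8173312 ]
 [  0.           0.           1.        ]] [0.3827647  0.01131285 1.00041624] [-0.69610893  0.71459675 -0.04931302  0.04849808]
scene [[393.24044728   0.         254.43891105]
 [  0.         393.24044728 192.21219759]
 [  0.           0.           1.        ]] [ 1.02240529 -0.26814752  0.62212429] [ 0.80159253  0.45028736 -0.20079134 -0.33819158]
[[269.07251088   0.         259.65912684]
 [  0.         269.07251088 190.30639488]
 [  0.           0.           1.        ]] [[ 3.96530182e-04 -9.46891512e-01 -3.21552963e-01  8.39720960e-02]
 [ 9.99999458e-01  6.59966279e-05  1.03882831e-03  4.88909927e-04]
 [-9.62436295e-04 -3.21553201e-01  9.46891025e-01 -1.42236291e-01]
 [ 0.00000000e+00  0.00000000e+00  0.00000000e+00  1.00000000e+00]]
```

View pics/top0.png

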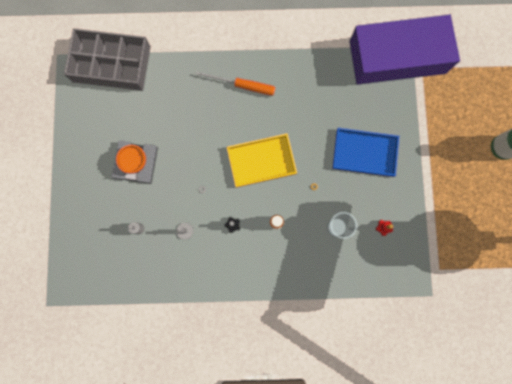

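View pics/scene0.png

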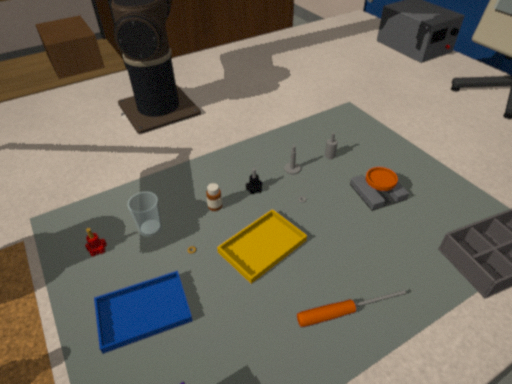

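Top view: up is +x, right is −y. Bob and disc spindles are at about (138,228) and (184,231), the black knob at (232,225), bottle (277,221), jar (343,226) and red knob (385,227). The lift is at (134,160), the yellow tray at (261,160) and the blue tray at (366,152). I'll enlarge the top view to get better pixels.

```bash
cat > h.py <<'E'
import numpy as np, cv2
from scipy.spatial.transform import Rotation as R
from plant import ctrl, eyes
def pix2w(c,uv,z,P=None,Rm=None):
    """pixels -> world points on plane z"""
    if P is None: P=np.array(c["xyz"]);Rm=R.from_quat(c["orientation"]).as_matrix()
    d=np.c_[np.atleast_2d(uv),np.ones(len(np.atleast_2d(uv)))]@np.linalg.inv(c["mtx"]).T@Rm.T
    return P+d*((z-P[2])/d[:,2:3])
def w2pix(c,X,P=None,Rm=None):
    if P is None: P=np.array(c["xyz"]);Rm=R.from_quat(c["orientation"]).as_matrix()
    q=(np.atleast_2d(X)-P)@Rm@np.array(c["mtx"]).T
    return q[:,:2]/q[:,2:]
def wrist():
    s=ctrl.get_state();c=eyes.read_camera("wrist")
    T=np.eye(4);T[:3,:3]=R.from_quat(s["tcp_rot"]).as_matrix();T[:3,3]=s["eef_pos"]
    W=T@np.array(c["hand_eye"]);return c,W[:3,3],W[:3,:3]
E
python3 - <<'E'
from h import *
c=eyes.read_camera("top");im=c["image"]
a=cv2.resize(im[200:260,110:260],None,fx=5,fy=5,interpolation=cv2.INTER_CUBIC)
b=cv2.resize(im[200:260,260:410],None,fx=5,fy=5,interpolation=cv2.INTER_CUBIC)
cv2.imwrite("pics/crop.png",np.vstack([a[:300],b[:300]])) 
hsv=cv2.cvtColor(im,cv2.COLOR_BGR2HSV)
for n,lo,hi,z in(("blue",(100,150,80),(115,255,255),.018),("yellow",(20,150,100),(32,255,255),.018),("orange",(5,200,150),(14,255,255),.048),("red",(0,180,80),(3,255,255),.012)):
    m=cv2.inRange(hsv,lo,hi);k,l,st,ce=cv2.connectedComponentsWithStats(m)
    for i in range(1,k):
        if st[i,4]>60:
            r=cv2.minAreaRect(np.argwhere(l==i)[:,::-1].astype(np.float32))
            print(n,st[i],ce[i],pix2w(c,r[0],z).round(3),pix2w(c,cv2.boxPoints(r),z).round(3).tolist())
for n,uv,z in(("bob",(138,228),.06),("disc",(184,231),.03),("black",(232,225),.03),("bottle",(277,221),.06),("jar",(343,226),.04)):print(n,pix2w(c,uv,z).round(3))
E
```

```text
blue [ 333  129   65   47 2455] [365.36334012 152.12342159] [[ 0.611 -0.259  0.018]] [[0.574, -0.177, 0.018], [0.672, -0.194, 0.018], [0.648, -0.342, 0.018], [0.552, -0.323, 0.018]]
yellow [ 227  134   69   53 2519] [261.16911473 160.09567289] [[ 0.598 -0.009  0.018]] [[0.633, 0.074, 0.018], [0.662, -0.073, 0.018], [0.564, -0.09, 0.018], [0.536, 0.054, 0.018]]
orange [236  79  38  15 256] [254.95703125  86.11328125] [[0.772 0.003 0.048]] [[0.776, 0.049, 0.048], [0.793, 0.045, 0.048], [0.768, -0.042, 0.048], [0.751, -0.038, 0.048]]
orange [117 146  28  26 569] [130.59050967 158.85940246] [[0.603 0.295 0.048]] [[0.634, 0.327, 0.048], [0.632, 0.264, 0.048], [0.573, 0.263, 0.048], [0.575, 0.326, 0.048]]
red [377 221  15  14 100] [383.28 227.06] [[ 0.43  -0.293  0.012]] [[0.418, -0.274, 0.012], [0.447, -0.28, 0.012], [0.442, -0.313, 0.012], [0.412, -0.306, 0.012]]
bob [[0.441 0.272 0.06 ]]
disc [[0.433 0.174 0.03 ]]
black [[0.444 0.063 0.03 ]]
bottle [[ 0.449 -0.039  0.06 ]]
jar [[ 0.435 -0.191  0.04 ]]
```

View pics/crop.png

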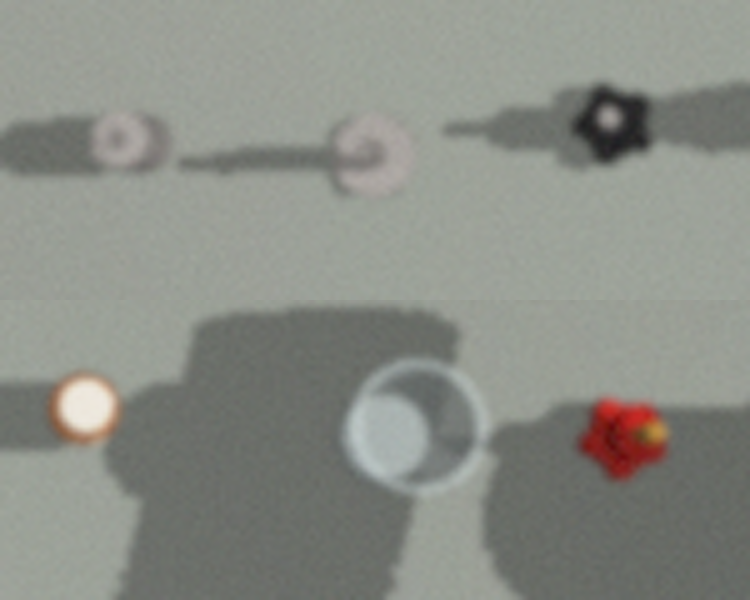

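Measured so far, all within reach: bob about (0.44,0.27), disc (0.43,0.17), black knob (0.44,0.06), bottle (0.45,-0.04), jar (0.435,-0.19), red knob (0.43,-0.29). The trays and lift sizes match. I'm moving now, squaring the tool to the world first.

>>> {"fn": "send_rows", "kwargs": {"translation": [[0,0,0.5],[0,0,0.5],[0,0,0.5],[0,0,0.5]], "rotation": [[0,0,-0.85],[0,0,-0.85],[0,0,-0.85],[0,0,-0.87]], "grip": [85,85,85,85], "squeeze": 40}}

```text
time: 0.7
eef_pos: [0.1979, 0.6451, 0.1705]
tcp_rot: [-0.002, 1.0, -0.0, -0.0]
contact_force: [-1.0, 0.8, 0.1]
opening: 0.997
```

>>> {"fn": "send_rows", "kwargs": {"translation": [[-0.52,-0.95,0],[-0.52,-0.95,0],[-0.52,-0.95,0],[-0.52,-0.95,0],[-0.52,-0.95,0]], "rotation": [[0,0,0],[0,0,0],[0,0,0],[0,0,0],[0,0,0]], "grip": [70,60,60,60,60]}}

```text
time: 1.32
eef_pos: [0.2764, 0.5018, 0.1711]
tcp_rot: [-0.0, 1.0, -0.0, -0.0]
contact_force: [0.5, -0.1, 0.3]
opening: 0.705
```

>>> {"fn": "send_rows", "kwargs": {"translation": [[-0.52,-0.95,0],[-0.52,-0.95,0],[-0.52,-0.95,0],[-0.52,-0.95,0],[-0.52,-0.95,0]], "rotation": [[0,0,0],[0,0,0],[0,0,0],[0,0,0],[0,0,0]], "grip": [60,60,60,60,60]}}

```text
time: 1.95
eef_pos: [0.3545, 0.3594, 0.1713]
tcp_rot: [-0.0, 1.0, 0.0, 0.0]
contact_force: [0.3, 0.4, 1.1]
opening: 0.704
```

>>> {"fn": "send_rows", "kwargs": {"translation": [[-0.52,-0.95,0],[-0.52,-0.95,0],[-0.52,-0.95,0],[-0.52,-0.95,0],[0,0,0]], "rotation": [[0,0,0],[0,0,0],[0,0,0],[0,0,0],[0,0,0]], "grip": [60,60,60,60,60]}}

```text
time: 2.58
eef_pos: [0.4174, 0.2451, 0.1713]
tcp_rot: [0.001, 1.0, -0.0, 0.0]
contact_force: [-0.5, 0.3, 0.0]
opening: 0.705
```

```bash
python3 - <<'E'
from h import *
c,P,Rm=wrist();im=c["image"].copy()
np.savez("w1.npz",P=P,R=Rm)
for n,X in(("bob",(.441,.272,.07)),("disc",(.433,.174,.07)),("black",(.444,.063,.06)),("lift",(.603,.295,.048)),("bot",(.449,-.039,.06))):
    u=w2pix(c,X,P,Rm)[0];print(n,u.round(1));cv2.circle(im,tuple(int(v) for v in u),2,(0,255,0),-1)
cv2.imwrite("pics/w1.png",cv2.resize(im,(800,600),interpolation=cv2.INTER_CUBIC));cv2.imwrite("w1raw.png",c["image"])
E
```

```text
bob [285.9 213.9]
disc [185.7 206.6]
black [ 80.8 213.1]
lift [298.8 325.2]
bot [-17.2 217.8]
```

View pics/w1.png

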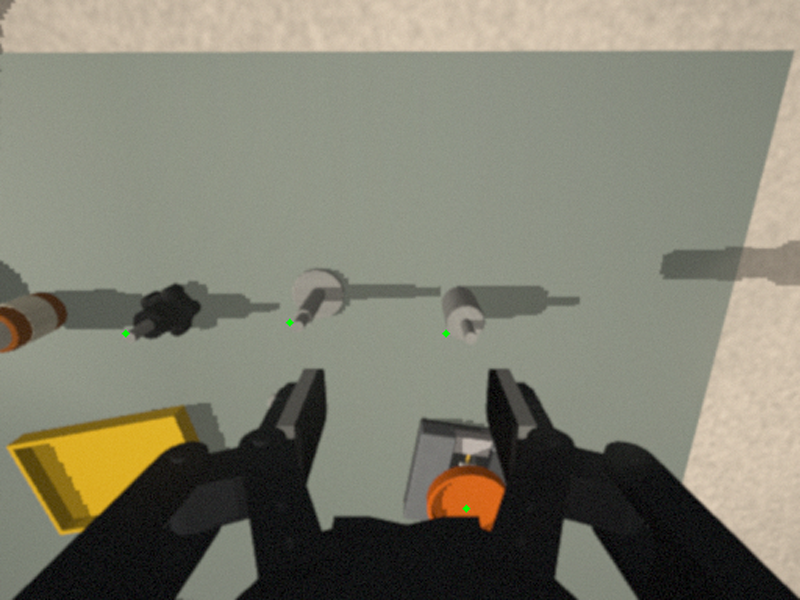

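Bob tip is at picture (470,333), disc tip (300,320) with its disc at (320,291), and the black stud tip (138,332). My green predictions are some mm off, so I'll correct them from this closer view.

```bash
python3 - <<'E'
from h import *
k=np.load("w1.npz");c={"mtx":eyes.read_camera("wrist")["mtx"]}
for n,u,z in(("bob tip",(470,334),.07),("bob top rim",(464,322),.046),("disc tip",(300,321),.07),("disc base",(319,290),.006),("black tip",(138,332),.06),("black head",(170,311),.012),("bottle bottom-ish",(45,315),.02)):
    print(n,pix2w(c,np.array(u)/1.5625,z,k["P"],k["R"]).round(4))
t=eyes.read_camera("top")
for n,uv,z in(("bob",(134.2,227.6),.046),("disc",(184.8,230.8),.006),("black",(232.4,225),.014),("bottle",(277,221.6),.06),("jar",(343.6,225.4),.08),("red",(384.4,228),.012),("redtip",(391,226.4),.06)):print(n,pix2w(t,uv,z).round(4))
E
```

```text
bob tip [[0.4409 0.2867 0.07  ]]
bob top rim [[0.4425 0.2861 0.046 ]]
disc tip [[0.4318 0.1802 0.07  ]]
disc base [[0.432  0.1796 0.006 ]]
black tip [[0.4433 0.0708 0.06  ]]
black head [[0.4467 0.0657 0.012 ]]
bottle bottom-ish [[ 0.4466 -0.0234  0.02  ]]
bob [[0.4432 0.2848 0.046 ]]
disc [[0.435  0.1765 0.006 ]]
black [[0.4452 0.0633 0.014 ]]
bottle [[ 0.4473 -0.0392  0.06  ]]
jar [[ 0.4338 -0.1838  0.08  ]]
red [[ 0.4289 -0.2938  0.012 ]]
redtip [[ 0.4299 -0.294   0.06  ]]
```

>>> {"fn": "send_rows", "kwargs": {"translation": [[-0.4,0.7,0.2],[-0.42,0.67,0.8],[0,0,0.9],[0,0,0.9],[0,0,0.9]], "rotation": [[0,0,0],[0,0,0],[0,0,0],[0,0,0],[0,0,0]], "grip": [60,60,60,60,60]}}

```text
time: 3.35
eef_pos: [0.4405, 0.2888, 0.0594]
tcp_rot: [-0.001, 1.0, 0.0, -0.0]
contact_force: [0.4, -0.4, -0.5]
opening: 0.704
```

>>> {"fn": "send_rows", "kwargs": {"translation": [[0,0,0.9],[0,0,0.57],[0,0,0],[0,0,0],[0,0,0]], "rotation": [[0,0,0],[0,0,0],[0,0,0],[0,0,0],[0,0,0]], "grip": [60,50,20,20,20]}}

```text
time: 3.98
eef_pos: [0.4419, 0.2879, 0.0172]
tcp_rot: [-0.0, 1.0, 0.0, 0.001]
contact_force: [0.1, 0.3, 0.3]
opening: 0.303
```

>>> {"fn": "send_rows", "kwargs": {"translation": [[0,0,0],[0,0,-0.2]], "rotation": [[0,0,0],[0,0,0]], "grip": [20,20]}}

```text
time: 4.22
eef_pos: [0.4409, 0.2874, 0.0223]
tcp_rot: [-0.0, 1.0, -0.0, -0.0]
contact_force: [-0.6, -0.2, -0.7]
opening: 0.304
```

>>> {"fn": "send_rows", "kwargs": {"translation": [[0,0,-0.9],[0,0,-0.9],[0,0,-0.87],[-0.56,-0.98,0],[-0.56,-0.98,0]], "rotation": [[0,0,0],[0,0,0],[0,0,0],[0,0,0],[0,0,0]], "grip": [20,20,20,20,20]}}

```text
time: 4.85
eef_pos: [0.4756, 0.2285, 0.1036]
tcp_rot: [-0.001, 1.0, 0.0, 0.001]
contact_force: [0.5, 0.1, -1.5]
opening: 0.303
```

>>> {"fn": "send_rows", "kwargs": {"translation": [[-0.56,-0.98,0],[-0.56,-0.98,0],[-0.56,-0.98,0],[-0.56,-0.98,0],[-0.56,-0.98,0]], "rotation": [[0,0,0],[0,0,0],[0,0,0],[0,0,0],[0,0,0]], "grip": [20,20,20,20,20]}}

```text
time: 5.48
eef_pos: [0.5595, 0.0808, 0.1029]
tcp_rot: [-0.0, 1.0, 0.0, 0.0]
contact_force: [0.6, -0.6, -0.9]
opening: 0.303
```

>>> {"fn": "send_rows", "kwargs": {"translation": [[-0.56,-0.98,0],[-0.56,-0.98,0],[0,0,0],[0,0,0.8],[0,0,0.8]], "rotation": [[0,0,0],[0,0,0],[0,0,0],[0,0,0],[0,0,0]], "grip": [20,20,20,20,20]}}

```text
time: 6.1
eef_pos: [0.5925, 0.0237, 0.0544]
tcp_rot: [-0.0, 1.0, 0.0, 0.0]
contact_force: [-0.1, -0.1, -0.9]
opening: 0.299
```

>>> {"fn": "send_rows", "kwargs": {"translation": [[0,0,0.6],[0,0,0.3],[0,0,0],[0,0,0]], "rotation": [[0,0,0],[0,0,0],[0,0,0],[0,0,0]], "grip": [20,20,20,20]}}

```text
time: 6.6
eef_pos: [0.5934, 0.023, 0.0283]
tcp_rot: [-0.0, 1.0, -0.0, 0.001]
contact_force: [0.4, 0.2, -0.5]
opening: 0.301
```

>>> {"fn": "send_rows", "kwargs": {"translation": [[0,0,0.12],[0,0,0.1],[0,0,0],[0,0,0]], "rotation": [[0,0,0],[0,0,0],[0,0,0],[0,0,0]], "grip": [20,20,20,20]}}

```text
time: 7.1
eef_pos: [0.5926, 0.023, 0.0207]
tcp_rot: [-0.0, 1.0, 0.0, -0.0]
contact_force: [0.4, -0.1, -1.0]
opening: 0.305
```

>>> {"fn": "send_rows", "kwargs": {"translation": [[0,0,0],[0,0,0],[0,0,0],[0,0,-0.3],[0,0,-0.9]], "rotation": [[0,0,0],[0,0,0],[0,0,0],[0,0,0],[0,0,0]], "grip": [32,40,40,40,40]}}

```text
time: 7.72
eef_pos: [0.5913, 0.0232, 0.0559]
tcp_rot: [-0.0, 1.0, 0.0, -0.002]
contact_force: [0.5, 0.2, -0.2]
opening: 0.468
```

>>> {"fn": "send_rows", "kwargs": {"translation": [[0,0,-0.9],[0,0,-0.9],[0,0,-0.6],[0,0,0]], "rotation": [[0,0,0],[0,0,0],[0,0,0],[0,0,0]], "grip": [40,50,60,60]}}

```text
time: 8.22
eef_pos: [0.5939, 0.0229, 0.1309]
tcp_rot: [-0.0, 1.0, -0.0, 0.002]
contact_force: [-0.2, 0.7, 0.6]
opening: 0.703
```

```bash
python3 - <<'E'
from h import *
s=ctrl.get_state();print(s["time"],s["eef_pos"])
c,P,Rm=wrist();np.savez("w2.npz",P=P,R=Rm)
cv2.imwrite("pics/w2.png",cv2.resize(c["image"],(800,600),interpolation=cv2.INTER_CUBIC))
E
```

```text
8.225 [0.5938551  0.02290582 0.13086056]
```

View pics/w2.png

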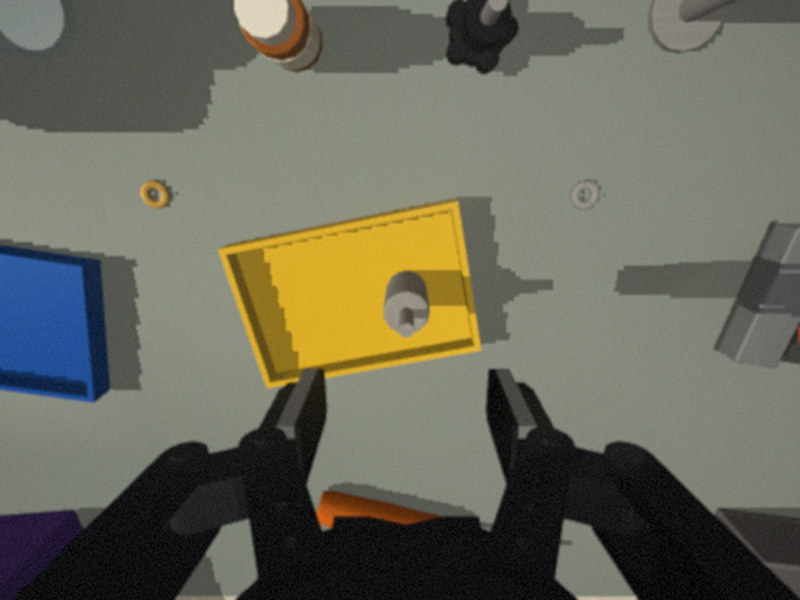

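The bob stands upright at picture (406,300), in the right half of the yellow tray and clear of the walls. Next is the disc spindle.

>>> {"fn": "send_rows", "kwargs": {"translation": [[0.89,0.87,0],[0.89,0.87,0],[0.89,0.87,0],[0.89,0.87,0],[0.89,0.87,0]], "rotation": [[0,0,0],[0,0,0],[0,0,0],[0,0,0],[0,0,0]], "grip": [60,60,60,60,60]}}

```text
time: 8.9
eef_pos: [0.457, 0.154, 0.127]
tcp_rot: [-0.0, 1.0, -0.0, -0.002]
contact_force: [-0.6, -0.1, 0.3]
opening: 0.706
```

>>> {"fn": "send_rows", "kwargs": {"translation": [[0.89,0.87,0],[0,0,0.6],[0,0,0.9],[0,0,0.9],[0,0,0.9]], "rotation": [[0,0,0],[0,0,0],[0,0,0],[0,0,0],[0,0,0]], "grip": [60,60,60,60,60]}}

```text
time: 9.52
eef_pos: [0.4309, 0.1794, 0.0275]
tcp_rot: [-0.0, 1.0, -0.0, -0.001]
contact_force: [0.8, 0.2, -0.7]
opening: 0.705
```

>>> {"fn": "send_rows", "kwargs": {"translation": [[0,0,0.5],[0,0,0],[0,0,0],[0,0,0],[0,0,0]], "rotation": [[0,0,0],[0,0,0],[0,0,0],[0,0,0],[0,0,0]], "grip": [50,30,5,5,5]}}

```text
time: 10.15
eef_pos: [0.433, 0.1797, 0.0155]
tcp_rot: [-0.0, 1.0, 0.0, 0.001]
contact_force: [-0.1, 0.5, 0.5]
opening: 0.127
```

>>> {"fn": "send_rows", "kwargs": {"translation": [[0,0,0],[0,0,0],[0,0,-0.2]], "rotation": [[0,0,0],[0,0,0],[0,0,0]], "grip": [5,5,5]}}

```text
time: 10.52
eef_pos: [0.4317, 0.1794, 0.0204]
tcp_rot: [-0.0, 1.0, -0.0, -0.001]
contact_force: [-0.6, -0.7, -0.7]
opening: 0.125
```

>>> {"fn": "send_rows", "kwargs": {"translation": [[0,0,-0.9],[0,0,-0.9],[0,0,-0.9],[-0.72,-0.915,0],[-0.72,-0.915,0]], "rotation": [[0,0,0],[0,0,0],[0,0,0],[0,0,0],[0,0,0]], "grip": [5,5,5,5,5]}}

```text
time: 11.15
eef_pos: [0.4759, 0.1243, 0.1022]
tcp_rot: [-0.001, 1.0, 0.0, 0.0]
contact_force: [-0.3, -0.2, -1.3]
opening: 0.126
```

>>> {"fn": "send_rows", "kwargs": {"translation": [[-0.72,-0.915,0],[-0.72,-0.915,0],[-0.72,-0.915,0],[-0.72,-0.915,0],[-0.72,-0.915,0]], "rotation": [[0,0,0],[0,0,0],[0,0,0],[0,0,0],[0,0,0]], "grip": [5,5,5,5,5]}}

```text
time: 11.78
eef_pos: [0.5838, -0.0134, 0.1013]
tcp_rot: [-0.0, 1.0, 0.0, -0.001]
contact_force: [-0.4, -0.0, 0.1]
opening: 0.129
```

>>> {"fn": "send_rows", "kwargs": {"translation": [[-0.72,-0.915,0],[0,0,0],[0,0,0.8],[0,0,0.8],[0,0,0.6]], "rotation": [[0,0,0],[0,0,0],[0,0,0],[0,0,0],[0,0,0]], "grip": [5,5,5,5,5]}}

```text
time: 12.4
eef_pos: [0.6039, -0.039, 0.0342]
tcp_rot: [-0.001, 1.0, 0.0, -0.001]
contact_force: [-0.1, 0.4, -0.9]
opening: 0.124
```

>>> {"fn": "send_rows", "kwargs": {"translation": [[0,0,0.3],[0,0,0.25],[0,0,0],[0,0,0]], "rotation": [[0,0,0],[0,0,0],[0,0,0],[0,0,0]], "grip": [5,5,5,5]}}

```text
time: 12.9
eef_pos: [0.6057, -0.04, 0.0197]
tcp_rot: [-0.0, 1.0, -0.0, 0.001]
contact_force: [-0.6, 0.4, -0.8]
opening: 0.125
```

>>> {"fn": "send_rows", "kwargs": {"translation": [[0,0,0.02],[0,0,0],[0,0,0],[0,0,0],[0,0,-0.5]], "rotation": [[0,0,0],[0,0,0],[0,0,0],[0,0,0],[0,0,0]], "grip": [12,20,30,30,30]}}

```text
time: 13.52
eef_pos: [0.604, -0.0397, 0.0327]
tcp_rot: [-0.0, 1.0, 0.0, -0.002]
contact_force: [0.4, -0.1, -0.4]
opening: 0.349
```

>>> {"fn": "send_rows", "kwargs": {"translation": [[0,0,-0.9],[0,0,-0.9],[0,0,-0.9],[0,0,-0.5],[0,0,0]], "rotation": [[0,0,0],[0,0,0],[0,0,0],[0,0,0],[0,0,0]], "grip": [30,50,60,60,60]}}

```text
time: 14.15
eef_pos: [0.6062, -0.0402, 0.1315]
tcp_rot: [-0.0, 1.0, -0.0, 0.002]
contact_force: [-0.1, -0.7, -1.4]
opening: 0.707
```

```bash
python3 - <<'E'
from h import *
s=ctrl.get_state();print(s["time"],s["eef_pos"])
c,P,Rm=wrist();np.savez("w3.npz",P=P,R=Rm)
cv2.imwrite("pics/w3.png",cv2.resize(c["image"],(800,600),interpolation=cv2.INTER_CUBIC))
E
```

```text
14.15 [ 0.60624542 -0.04015664  0.13153523]
```

View pics/w3.png

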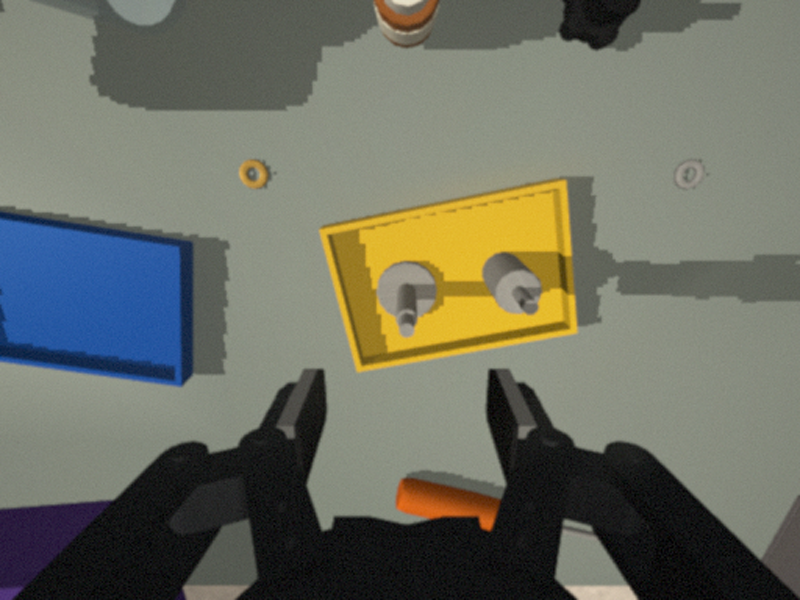

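Both spindles stand in the yellow tray, with the disc at (407,290) and the bob at (513,285). I'll refine the bottle and knob from the w2 picture.

```bash
python3 - <<'E'
from h import *
k=np.load("w2.npz");c={"mtx":eyes.read_camera("wrist")["mtx"]}
for n,u,z in(("cap",(262,12),.06),("bot low",(296,47),.0),("shoulder",(274,22),.046),("black tip",(495,8),.06),("black head",(482,36),.012),("bl c1",(458,202),.018),("y1",(220,250),.018),("y2",(458,202),.018),("y3",(480,349),.018),("y4",(267,386),.018)):
    print(n,pix2w(c,np.array(u)/1.5625,z,k["P"],k["R"]).round(4))
E
```

```text
cap [[ 0.4519 -0.0386  0.06  ]]
bot low [[ 0.4528 -0.0387  0.    ]]
shoulder [[ 0.4521 -0.0376  0.046 ]]
black tip [[0.4503 0.0624 0.06  ]]
black head [[0.4499 0.065  0.012 ]]
bl c1 [[0.5373 0.0549 0.018 ]]
y1 [[ 0.5665 -0.0907  0.018 ]]
y2 [[0.5373 0.0549 0.018 ]]
y3 [[0.6338 0.0737 0.018 ]]
y4 [[ 0.6621 -0.0719  0.018 ]]
```

>>> {"fn": "send_rows", "kwargs": {"translation": [[0.87,0,0],[0.87,0,0],[0.87,0,0],[0.87,0.03,0],[0.87,0,0]], "rotation": [[0,0,0],[0,0,0],[0,0,0],[0,0,0],[0,0,0]], "grip": [60,60,60,60,60]}}

```text
time: 14.88
eef_pos: [0.4729, -0.0388, 0.1279]
tcp_rot: [-0.0, 1.0, 0.0, -0.002]
contact_force: [0.8, 0.3, -0.2]
opening: 0.703
```

>>> {"fn": "send_rows", "kwargs": {"translation": [[0.85,0,0],[0,0,0.6],[0,0,0.9],[0,0,0.9],[0,0,0.9]], "rotation": [[0,0,0],[0,0,0],[0,0,0],[0,0,0],[0,0,0]], "grip": [60,60,60,60,60]}}

```text
time: 15.5
eef_pos: [0.4481, -0.0388, 0.0286]
tcp_rot: [-0.0, 1.0, 0.0, -0.001]
contact_force: [0.3, -1.5, -0.7]
opening: 0.699
```

>>> {"fn": "send_rows", "kwargs": {"translation": [[0,0,0.5],[0,0,0],[0,0,0],[0,0,0],[0,0,0]], "rotation": [[0,0,0],[0,0,0],[0,0,0],[0,0,0],[0,0,0]], "grip": [50,35,25,25,25], "squeeze": 60}}

```text
time: 16.12
eef_pos: [0.4498, -0.0393, 0.0163]
tcp_rot: [-0.0, 1.0, -0.0, 0.001]
contact_force: [-0.8, 0.4, -0.6]
opening: 0.359
```

>>> {"fn": "send_rows", "kwargs": {"translation": [[0,0,0],[0,0,-0.2]], "rotation": [[0,0,0],[0,0,0]], "grip": [25,25]}}

```text
time: 16.38
eef_pos: [0.4488, -0.039, 0.0216]
tcp_rot: [-0.0, 1.0, 0.0, -0.001]
contact_force: [-0.1, -0.7, -0.9]
opening: 0.35
```

>>> {"fn": "send_rows", "kwargs": {"translation": [[0,0,-0.9],[0,0,-0.9],[0,0,-0.9],[0,0,-0.5],[-0.67,0.93,0]], "rotation": [[0,0,0],[0,0,0],[0,0,0],[0,0,0],[0,0,0]], "grip": [25,25,25,25,25]}}

```text
time: 17.0
eef_pos: [0.4701, -0.0121, 0.1193]
tcp_rot: [0.001, 1.0, -0.001, 0.002]
contact_force: [0.3, -0.3, -1.1]
opening: 0.354
```

>>> {"fn": "send_rows", "kwargs": {"translation": [[-0.67,0.93,0],[-0.67,0.93,0],[-0.67,0.93,0],[-0.67,0.93,0],[-0.67,0.93,0]], "rotation": [[0,0,0],[0,0,0],[0,0,0],[0,0,0],[0,0,0]], "grip": [25,25,25,25,25]}}

```text
time: 17.62
eef_pos: [0.5699, 0.1293, 0.1171]
tcp_rot: [-0.0, 1.0, -0.0, -0.001]
contact_force: [0.7, -0.4, -0.9]
opening: 0.356
```

>>> {"fn": "send_rows", "kwargs": {"translation": [[-0.67,0.93,0],[-0.67,0.93,0],[-0.67,0.93,0],[-0.67,0.93,0],[-0.67,0.93,0]], "rotation": [[0,0,0],[0,0,0],[0,0,0],[0,0,0],[0,0,0]], "grip": [25,25,25,25,25]}}

```text
time: 18.25
eef_pos: [0.6703, 0.2687, 0.1168]
tcp_rot: [-0.0, 1.0, -0.0, -0.001]
contact_force: [0.0, 0.2, -0.2]
opening: 0.355
```

>>> {"fn": "send_rows", "kwargs": {"translation": [[-0.67,0.93,0],[0,0,0]], "rotation": [[0,0,0],[0,0,0]], "grip": [25,25]}}

```text
time: 18.5
eef_pos: [0.6904, 0.2974, 0.1165]
tcp_rot: [-0.001, 1.0, -0.0, -0.0]
contact_force: [0.1, -0.5, -0.5]
opening: 0.356
```

```bash
python3 - <<'E'
from h import *
s=ctrl.get_state();print(s["time"],s["eef_pos"])
c,P,Rm=wrist();np.savez("w4.npz",P=P,R=Rm)
print(w2pix(c,(.603,.295,.048),P,Rm)*1.5625)
cv2.imwrite("pics/w4.png",cv2.resize(c["image"],(800,600),interpolation=cv2.INTER_CUBIC))
E
```

```text
18.5 [0.69043953 0.29740565 0.11653526]
[[399.01019055 146.36521254]]
```

View pics/w4.png

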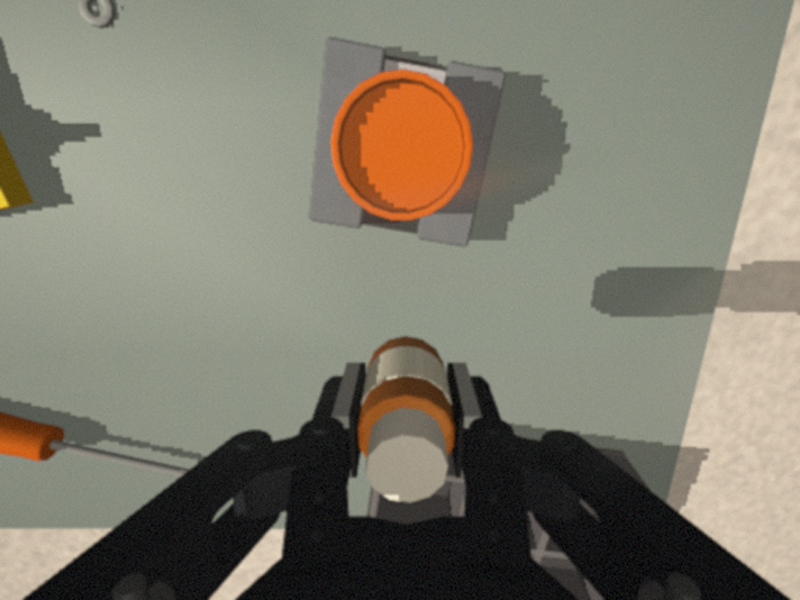

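The pan rim is centred at picture (402,145) against a predicted (399,146), so the lift is confirmed at about (0.603,0.296). The bottle hangs straight in the grip, so I'm moving over the pan and lowering.

>>> {"fn": "send_rows", "kwargs": {"translation": [[0.97,0,0],[0.97,0,0],[0.97,-0.03,0],[0,0,0],[0,0,0.7]], "rotation": [[0,0,0],[0,0,0],[0,0,0],[0,0,0],[0,0,0]], "grip": [25,25,25,25,25]}}

```text
time: 19.18
eef_pos: [0.6051, 0.2947, 0.0987]
tcp_rot: [-0.0, 1.0, 0.001, 0.003]
contact_force: [0.6, -0.1, 0.2]
opening: 0.358
```

>>> {"fn": "send_rows", "kwargs": {"translation": [[0,0,0.7],[0,0,0.4],[0,0,0.15],[0,0,0]], "rotation": [[0,0,0],[0,0,0],[0,0,0],[0,0,0]], "grip": [25,25,25,25]}}

```text
time: 19.68
eef_pos: [0.603, 0.2948, 0.0586]
tcp_rot: [-0.0, 1.0, -0.0, -0.0]
contact_force: [-0.1, 0.1, 0.3]
opening: 0.364
```

>>> {"fn": "send_rows", "kwargs": {"translation": [[0,0,0.1],[0,0,0.1],[0,0,0.1],[0,0,0]], "rotation": [[0,0,0],[0,0,0],[0,0,0],[0,0,0]], "grip": [25,25,25,25]}}

```text
time: 20.18
eef_pos: [0.6037, 0.2951, 0.0509]
tcp_rot: [-0.0, 1.0, 0.0, 0.001]
contact_force: [0.5, 0.9, 2.4]
opening: 0.358
```

>>> {"fn": "send_rows", "kwargs": {"translation": [[0,0,0.1],[0,0,0.1],[0,0,0.07],[0,0,0],[0,0,0]], "rotation": [[0,0,0],[0,0,0],[0,0,0],[0,0,0],[0,0,0]], "grip": [25,25,25,25,25]}}

```text
time: 20.8
eef_pos: [0.6037, 0.2951, 0.0428]
tcp_rot: [-0.0, 1.0, 0.0, 0.001]
contact_force: [2.0, 0.0, 4.7]
opening: 0.359
```

>>> {"fn": "send_rows", "kwargs": {"translation": [[0,0,0.04],[0,0,0],[0,0,0],[0,0,0],[0,0,0]], "rotation": [[0,0,0],[0,0,0],[0,0,0],[0,0,0],[0,0,0]], "grip": [25,25,25,25,25]}}

```text
time: 21.42
eef_pos: [0.6036, 0.295, 0.0412]
tcp_rot: [-0.0, 1.0, 0.0, 0.001]
contact_force: [2.3, 1.6, 4.7]
opening: 0.356
```

>>> {"fn": "send_rows", "kwargs": {"translation": [[0,0,0],[0,0,0],[0,0,-0.1],[0,0,-0.09],[0,0,0]], "rotation": [[0,0,0],[0,0,0],[0,0,0],[0,0,0],[0,0,0]], "grip": [25,25,25,25,25]}}

```text
time: 22.05
eef_pos: [0.6025, 0.2946, 0.0462]
tcp_rot: [-0.0, 1.0, -0.0, -0.001]
contact_force: [2.7, 0.4, 3.1]
opening: 0.356
```

>>> {"fn": "send_rows", "kwargs": {"translation": [[0,0,-0.06],[0,0,-0.06],[0,0,0]], "rotation": [[0,0,0],[0,0,0],[0,0,0]], "grip": [25,25,25]}}

```text
time: 22.42
eef_pos: [0.6013, 0.2944, 0.0485]
tcp_rot: [-0.0, 1.0, -0.001, -0.002]
contact_force: [-0.4, -0.7, -0.3]
opening: 0.357
```

>>> {"fn": "send_rows", "kwargs": {"translation": [[0,0,0.02],[0,0,0],[0,0,0],[0,0,-0.3],[0,0,-0.9]], "rotation": [[0,0,0],[0,0,0],[0,0,0],[0,0,0],[0,0,0]], "grip": [34,42,45,48,48]}}

```text
time: 23.05
eef_pos: [0.6017, 0.2944, 0.0845]
tcp_rot: [-0.0, 1.0, -0.001, -0.002]
contact_force: [0.0, 0.0, -0.7]
opening: 0.561
```

>>> {"fn": "send_rows", "kwargs": {"translation": [[0,0,-0.9],[0,0,-0.9],[0,0,-0.9],[-0.9,0,0],[-0.9,0,0]], "rotation": [[0,0,0],[0,0,0],[0,0,0],[0,0,0],[0,0,0]], "grip": [60,60,60,60,60], "squeeze": 40}}

```text
time: 23.68
eef_pos: [0.6579, 0.2952, 0.1687]
tcp_rot: [-0.001, 1.0, 0.0, 0.001]
contact_force: [0.1, 1.3, -0.1]
opening: 0.704
```

```bash
python3 - <<'E'
from h import *
s=ctrl.get_state();print(s["time"],s["eef_pos"])
c,P,Rm=wrist()
f=lambda X:(w2pix(c,X,P,Rm)*1.5625).round(0)
for z in(.093,.1):print("cap pred",z,f((.603,.295,z)))
for z in(.048,.041):print("rim pred",z,f((.603,.296,z)),f((.603,.330,z)),f((.569,.296,z)))
cv2.imwrite("pics/w5.png",cv2.resize(c["image"],(800,600),interpolation=cv2.INTER_CUBIC))
E
```

```text
23.675 [0.65793588 0.2951948  0.16866071]
cap pred 0.093 [[403. 214.]]
cap pred 0.1 [[403. 215.]]
rim pred 0.048 [[405. 204.]] [[461. 204.]] [[405. 145.]]
rim pred 0.041 [[405. 202.]] [[459. 202.]] [[405. 145.]]
```

View pics/w5.png

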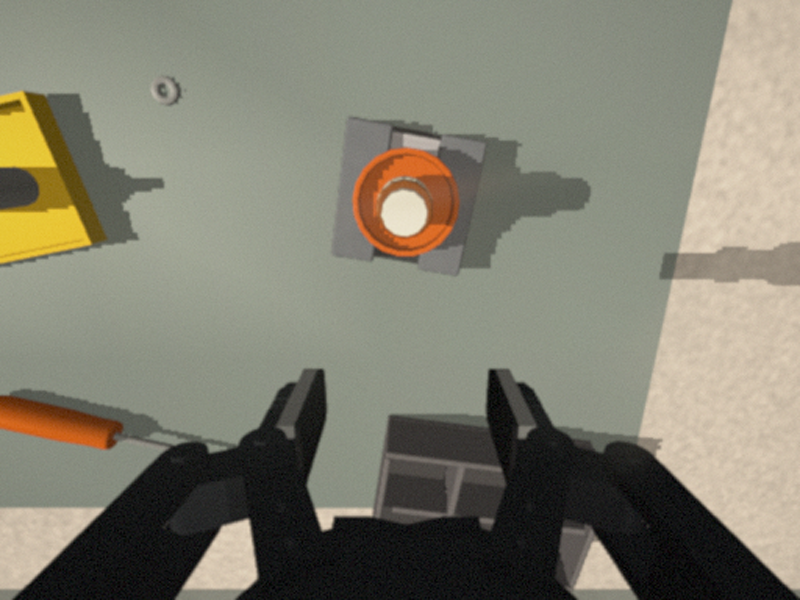

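The bottle stands centred in the pan (cap at (405,214), predicted (403,214)), and the rim's size fits the lowered height. Next is the black knob.

>>> {"fn": "send_rows", "kwargs": {"translation": [[0.87,-0.96,0],[0.87,-0.96,0],[0.87,-0.96,0],[0.87,-0.96,0],[0.87,-0.96,0]], "rotation": [[0,0,0],[0,0,0],[0,0,0],[0,0,0],[0,0,0]], "grip": [60,60,60,60,60]}}

```text
time: 24.35
eef_pos: [0.5255, 0.15, 0.1672]
tcp_rot: [-0.0, 1.0, -0.0, 0.0]
contact_force: [0.4, 0.5, -0.4]
opening: 0.703
```

>>> {"fn": "send_rows", "kwargs": {"translation": [[0.87,-0.96,0],[0.87,-0.96,0],[0.87,-0.96,0],[0,0,0.9],[0,0,0.9]], "rotation": [[0,0,0],[0,0,0],[0,0,0],[0,0,0],[0,0,0]], "grip": [60,60,60,60,60]}}

```text
time: 24.98
eef_pos: [0.4485, 0.064, 0.1132]
tcp_rot: [0.0, 1.0, -0.0, 0.002]
contact_force: [0.7, 0.3, 0.4]
opening: 0.705
```

>>> {"fn": "send_rows", "kwargs": {"translation": [[0,0,0.9],[0,0,0.9],[0,0,0.9],[0,0,0.3],[0,0,0]], "rotation": [[0,0,0],[0,0,0],[0,0,0],[0,0,0],[0,0,0]], "grip": [60,60,60,50,50]}}

```text
time: 25.6
eef_pos: [0.4482, 0.0644, 0.0227]
tcp_rot: [-0.0, 1.0, 0.0, -0.0]
contact_force: [0.5, -0.4, 0.4]
opening: 0.583
```

>>> {"fn": "send_rows", "kwargs": {"translation": [[0,0,0.12],[0,0,0],[0,0,0],[0,0,0],[0,0,0]], "rotation": [[0,0,0],[0,0,0],[0,0,0],[0,0,0],[0,0,0]], "grip": [40,25,15,15,15]}}

```text
time: 26.22
eef_pos: [0.4491, 0.0643, 0.0198]
tcp_rot: [-0.0, 1.0, -0.0, 0.001]
contact_force: [-0.6, -0.4, 5.9]
opening: 0.238
```

>>> {"fn": "send_rows", "kwargs": {"translation": [[0,0,0],[0,0,-0.2]], "rotation": [[0,0,0],[0,0,0]], "grip": [15,15]}}

```text
time: 26.48
eef_pos: [0.4477, 0.0644, 0.0246]
tcp_rot: [-0.0, 1.0, 0.0, -0.001]
contact_force: [-0.1, -0.5, -0.9]
opening: 0.239
```

>>> {"fn": "send_rows", "kwargs": {"translation": [[0,0,-0.9],[0,0,-0.9],[0,0,-0.9],[-0.56,-0.968,0],[-0.56,-0.968,0]], "rotation": [[0,0,0],[0,0,0],[0,0,0],[0,0,0],[0,0,0]], "grip": [15,15,15,15,15]}}

```text
time: 27.1
eef_pos: [0.4821, 0.0059, 0.1063]
tcp_rot: [-0.001, 1.0, -0.0, 0.0]
contact_force: [0.4, -0.2, -1.0]
opening: 0.239
```

>>> {"fn": "send_rows", "kwargs": {"translation": [[-0.56,-0.968,0],[-0.56,-0.968,0],[-0.56,-0.968,0],[-0.56,-0.968,0],[-0.56,-0.968,0]], "rotation": [[0,0,0],[0,0,0],[0,0,0],[0,0,0],[0,0,0]], "grip": [15,15,15,15,15]}}

```text
time: 27.72
eef_pos: [0.566, -0.1396, 0.1054]
tcp_rot: [-0.0, 1.0, 0.0, -0.0]
contact_force: [0.1, 0.3, -0.8]
opening: 0.241
```

>>> {"fn": "send_rows", "kwargs": {"translation": [[-0.56,-0.968,0],[-0.56,-0.968,0],[-0.56,-0.968,0],[0,0,0]], "rotation": [[0,0,0],[0,0,0],[0,0,0],[0,0,0]], "grip": [15,15,15,15]}}

```text
time: 28.22
eef_pos: [0.6168, -0.2277, 0.1055]
tcp_rot: [0.001, 1.0, -0.0, 0.0]
contact_force: [-0.6, 0.1, -0.5]
opening: 0.239
```

```bash
python3 - <<'E'
from h import *
s=ctrl.get_state();print(s["time"],s["eef_pos"])
c,P,Rm=wrist();np.savez("w6.npz",P=P,R=Rm)
cv2.imwrite("pics/w6.png",cv2.resize(c["image"],(800,600),interpolation=cv2.INTER_CUBIC))
E
```

```text
28.225 [ 0.61682694 -0.22772984  0.10554082]
```

View pics/w6.png

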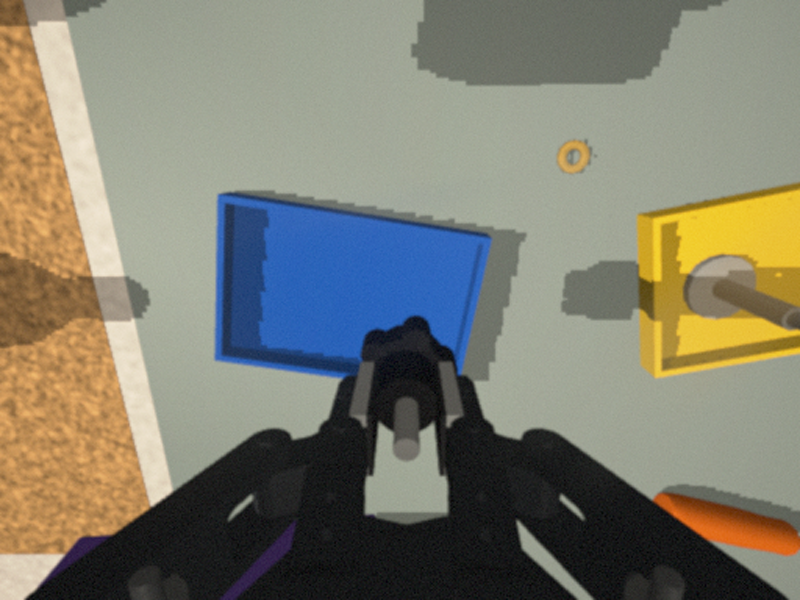

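The knob is held upright over the blue tray. The rim corners show at (219,195), (490,236) and (217,360), so I'll work out the tray centre.

```bash
python3 - <<'E'
from h import *
k=np.load("w6.npz");c={"mtx":eyes.read_camera("wrist")["mtx"]}
a,b,d=[pix2w(c,np.array(u)/1.5625,.018,k["P"],k["R"])[0] for u in((219,195),(490,236),(217,360))]
y=(b-a)/np.linalg.norm(b-a);m=(b+d)/2
print(a,b,d,np.linalg.norm(b-a),np.linalg.norm(d-a),"centre",m,y,m+.033*y,m-.033*y)
E
```

```text
[ 0.55340481 -0.32613759  0.018     ] [ 0.57556892 -0.18029646  0.018     ] [ 0.65120848 -0.34143178  0.018     ] 0.14751571100483207 0.0989922737984533 centre [ 0.6133887  -0.26086412  0.018     ] [0.15024914 0.98864817 0.        ] [ 0.61834692 -0.22823873  0.018     ] [ 0.60843048 -0.29348951  0.018     ]
```

>>> {"fn": "send_rows", "kwargs": {"translation": [[0,0,0.8],[0,0,0.8],[0,0,0.7],[0,0,0.3],[0,0,0.12]], "rotation": [[0,0,0],[0,0,0],[0,0,0],[0,0,0],[0,0,0]], "grip": [15,15,15,15,15]}}

```text
time: 28.95
eef_pos: [0.6162, -0.2255, 0.0239]
tcp_rot: [-0.0, 1.0, 0.0, -0.0]
contact_force: [-5.0, 3.0, 8.9]
opening: 0.24
```

>>> {"fn": "send_rows", "kwargs": {"translation": [[0,0,0],[0,0,0]], "rotation": [[0,0,0],[0,0,0]], "grip": [15,15]}}

```text
time: 29.2
eef_pos: [0.6172, -0.2263, 0.0253]
tcp_rot: [-0.0, 1.0, -0.0, 0.001]
contact_force: [1.0, -0.4, -1.2]
opening: 0.239
```

>>> {"fn": "send_rows", "kwargs": {"translation": [[0,0,0.05],[0,0,0],[0,0,0]], "rotation": [[0,0,0],[0,0,0],[0,0,0]], "grip": [15,15,15]}}

```text
time: 29.58
eef_pos: [0.6171, -0.2264, 0.0239]
tcp_rot: [-0.0, 1.0, -0.0, 0.001]
contact_force: [-0.8, 0.9, 4.4]
opening: 0.237
```

Touching the floor. Releasing and rising.

>>> {"fn": "send_rows", "kwargs": {"translation": [[0,0,-0.02],[0,0,0],[0,0,0],[0,0,0],[0,0,-0.4]], "rotation": [[0,0,0],[0,0,0],[0,0,0],[0,0,0],[0,0,0]], "grip": [24,34,42,42,42]}}

```text
time: 30.2
eef_pos: [0.6155, -0.2254, 0.0344]
tcp_rot: [-0.0, 1.0, 0.001, -0.001]
contact_force: [0.1, 0.1, -0.2]
opening: 0.49
```

>>> {"fn": "send_rows", "kwargs": {"translation": [[0,0,-0.9],[0,0,-0.9],[0,0,-0.9],[0,0,-0.9],[0,0,0]], "rotation": [[0,0,0],[0,0,0],[0,0,0],[0,0,0],[0,0,0]], "grip": [42,50,50,50,50]}}

```text
time: 30.82
eef_pos: [0.6184, -0.2269, 0.1475]
tcp_rot: [-0.0, 1.0, -0.002, 0.003]
contact_force: [-0.2, 0.1, -0.4]
opening: 0.59
```

```bash
python3 - <<'E'
from h import *
s=ctrl.get_state();print(s["time"],s["eef_pos"])
c,P,Rm=wrist();np.savez("w7.npz",P=P,R=Rm)
f=lambda X:(w2pix(c,X,P,Rm)*1.5625).round(0)
print("red",f((.429,-.294,.06)),f((.429,-.294,.012)))
cv2.imwrite("pics/w7.png",cv2.resize(c["image"],(800,600),interpolation=cv2.INTER_CUBIC))
E
```

```text
30.825 [ 0.61840024 -0.22694983  0.14753198]
red [[ 250. -104.]] [[281. -53.]]
```

View pics/w7.png

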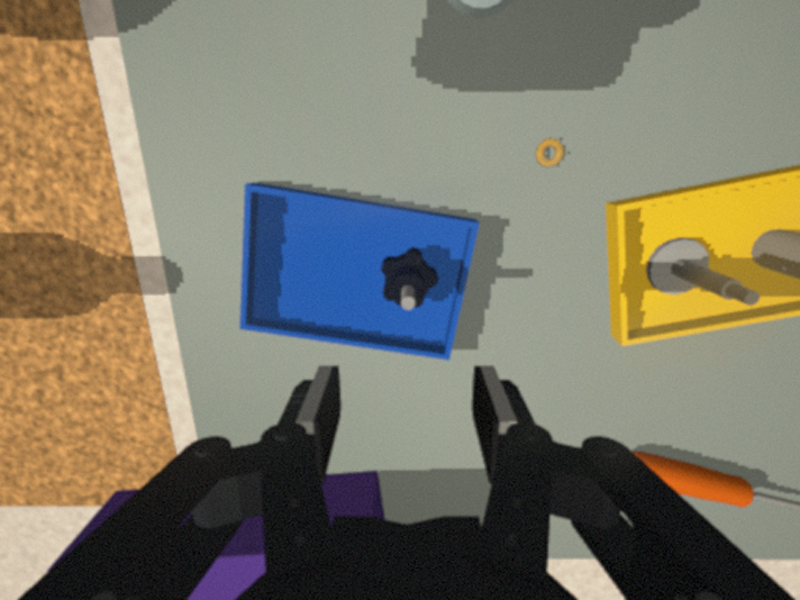

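The black knob stands upright in the blue tray at (409,278). On to the red knob, with a look first because the jar is close.

>>> {"fn": "send_rows", "kwargs": {"translation": [[0.85,-0.45,0],[0.85,-0.45,0],[0.85,-0.45,0],[0.85,-0.45,0],[0.85,-0.45,0]], "rotation": [[0,0,0],[0,0,0],[0,0,0],[0,0,0],[0,0,0]], "grip": [50,50,50,50,50]}}

```text
time: 31.5
eef_pos: [0.4873, -0.2932, 0.1415]
tcp_rot: [-0.0, 1.0, 0.001, -0.001]
contact_force: [0.0, -0.1, -0.2]
opening: 0.583
```

>>> {"fn": "send_rows", "kwargs": {"translation": [[0,0,0]], "rotation": [[0,0,0]], "grip": [50]}}

```text
time: 31.62
eef_pos: [0.4871, -0.2935, 0.1416]
tcp_rot: [0.001, 1.0, 0.001, -0.001]
contact_force: [0.8, 0.1, 0.4]
opening: 0.582
```

```bash
python3 - <<'E'
from h import *
s=ctrl.get_state();print(s["time"],s["eef_pos"])
c,P,Rm=wrist();np.savez("w8.npz",P=P,R=Rm)
f=lambda X:(w2pix(c,X,P,Rm)*1.5625).round(0)
print("red",f((.429,-.294,.06)),f((.429,-.294,.012)),"jar",f((.434,-.184,.08)))
cv2.imwrite("pics/w8.png",cv2.resize(c["image"],(800,600),interpolation=cv2.INTER_CUBIC))
E
```

```text
31.625 [ 0.48712212 -0.29348748  0.1416    ]
red [[402. 207.]] [[403. 198.]] jar [[630. 221.]]
```

View pics/w8.png

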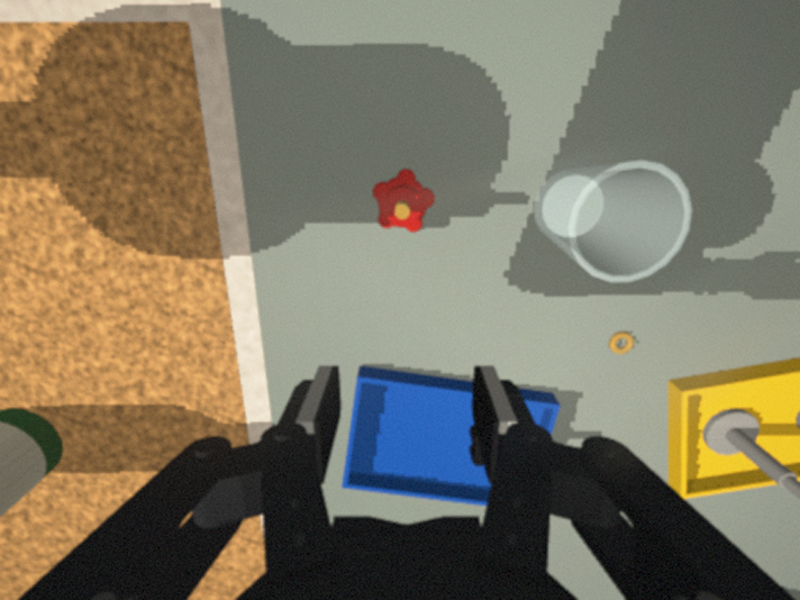

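The red stud tip is at (402,211) and its head at (403,203), 2 mm farther out than predicted: (0.431,-0.294). The jar rim is at (630,221), well clear on the right.

>>> {"fn": "send_rows", "kwargs": {"translation": [[0.94,0,0],[0.94,-0.02,0],[0,0,0.9],[0,0,0.9],[0,0,0.9]], "rotation": [[0,0,0],[0,0,0],[0,0,0],[0,0,0],[0,0,0]], "grip": [50,50,50,50,50]}}

```text
time: 32.3
eef_pos: [0.4334, -0.2935, 0.0613]
tcp_rot: [-0.001, 1.0, 0.0, 0.0]
contact_force: [0.3, -1.0, -0.6]
opening: 0.585
```

>>> {"fn": "send_rows", "kwargs": {"translation": [[0,0,0.9],[0,0,0.3],[0,0,0]], "rotation": [[0,0,0],[0,0,0],[0,0,0]], "grip": [50,50,50]}}

```text
time: 32.67
eef_pos: [0.4328, -0.2936, 0.0258]
tcp_rot: [-0.001, 1.0, 0.001, -0.0]
contact_force: [-0.4, -0.8, 0.3]
opening: 0.589
```

>>> {"fn": "send_rows", "kwargs": {"translation": [[0.03,0,0.17],[0,0,0],[0,0,0],[0,0,0],[0,0,0]], "rotation": [[0,0,0],[0,0,0],[0,0,0],[0,0,0],[0,0,0]], "grip": [40,25,15,15,15]}}

```text
time: 33.3
eef_pos: [0.4322, -0.2946, 0.0221]
tcp_rot: [-0.0, 1.0, -0.001, 0.0]
contact_force: [-0.9, 0.6, 4.2]
opening: 0.235
```

>>> {"fn": "send_rows", "kwargs": {"translation": [[0,0,0],[0,0,-0.2]], "rotation": [[0,0,0],[0,0,0]], "grip": [15,15]}}

```text
time: 33.55
eef_pos: [0.4311, -0.2936, 0.0267]
tcp_rot: [-0.0, 1.0, 0.001, -0.001]
contact_force: [-0.4, 0.2, -1.3]
opening: 0.237
```

>>> {"fn": "send_rows", "kwargs": {"translation": [[0,0,-0.9],[0,0,-0.9],[0,0,-0.9],[-0.84,0,0],[-0.84,0,0]], "rotation": [[0,0,0],[0,0,0],[0,0,0],[0,0,0],[0,0,0]], "grip": [15,15,15,15,15]}}

```text
time: 34.17
eef_pos: [0.4824, -0.294, 0.1085]
tcp_rot: [-0.0, 1.0, -0.0, -0.0]
contact_force: [-0.9, -0.3, -0.9]
opening: 0.237
```

>>> {"fn": "send_rows", "kwargs": {"translation": [[-0.84,0,0],[-0.84,0,0],[-0.84,0,0],[-0.84,0,0],[-0.86,0,0]], "rotation": [[0,0,0],[0,0,0],[0,0,0],[0,0,0],[0,0,0]], "grip": [15,15,15,15,15]}}

```text
time: 34.8
eef_pos: [0.6089, -0.2936, 0.1074]
tcp_rot: [-0.0, 1.0, 0.0, -0.001]
contact_force: [0.9, -0.2, -0.8]
opening: 0.238
```

>>> {"fn": "send_rows", "kwargs": {"translation": [[0,0,0],[0,0,0.8],[0,0,0.8],[0,0,0.7],[0,0,0.25]], "rotation": [[0,0,0],[0,0,0],[0,0,0],[0,0,0],[0,0,0]], "grip": [15,15,15,15,15]}}

```text
time: 35.42
eef_pos: [0.6071, -0.2933, 0.0295]
tcp_rot: [-0.0, 1.0, 0.001, -0.002]
contact_force: [0.3, -0.0, -0.4]
opening: 0.238
```

>>> {"fn": "send_rows", "kwargs": {"translation": [[0,0,0.1],[0,0,0],[0,0,0]], "rotation": [[0,0,0],[0,0,0],[0,0,0]], "grip": [15,15,15]}}

```text
time: 35.8
eef_pos: [0.6094, -0.2945, 0.03]
tcp_rot: [-0.0, 1.0, -0.001, 0.001]
contact_force: [1.2, 0.6, -0.1]
opening: 0.234
```

>>> {"fn": "send_rows", "kwargs": {"translation": [[0,0,0.08],[0,0,0],[0,0,0]], "rotation": [[0,0,0],[0,0,0],[0,0,0]], "grip": [15,15,15]}}

```text
time: 36.17
eef_pos: [0.6087, -0.294, 0.0264]
tcp_rot: [-0.0, 1.0, 0.0, -0.0]
contact_force: [-0.7, -0.4, -0.7]
opening: 0.236
```

>>> {"fn": "send_rows", "kwargs": {"translation": [[0,0,0.05],[0,0,0],[0,0,0]], "rotation": [[0,0,0],[0,0,0],[0,0,0]], "grip": [15,15,15]}}

```text
time: 36.55
eef_pos: [0.6089, -0.2941, 0.0262]
tcp_rot: [-0.0, 1.0, -0.0, -0.0]
contact_force: [-3.1, 1.6, 5.4]
opening: 0.239
```

On the floor. Release, rise, and make a final check.

>>> {"fn": "send_rows", "kwargs": {"translation": [[0,0,-0.02],[0,0,0],[0,0,0],[0,0,0],[0,0,-0.4]], "rotation": [[0,0,0],[0,0,0],[0,0,0],[0,0,0],[0,0,0]], "grip": [24,34,42,42,42]}}

```text
time: 37.17
eef_pos: [0.6078, -0.2934, 0.0365]
tcp_rot: [-0.0, 1.0, 0.001, -0.001]
contact_force: [0.4, -0.3, -0.5]
opening: 0.496
```

>>> {"fn": "send_rows", "kwargs": {"translation": [[0,0,-0.9],[0,0,-0.9],[0,0,-0.9],[0,0,-0.9],[0,0,-0.5]], "rotation": [[0,0,0],[0,0,0],[0,0,0],[0,0,0],[0,0,0]], "grip": [42,50,50,50,50]}}

```text
time: 37.8
eef_pos: [0.6096, -0.2946, 0.1636]
tcp_rot: [-0.0, 1.0, -0.001, 0.002]
contact_force: [-0.1, 0.1, 0.5]
opening: 0.586
```

>>> {"fn": "send_rows", "kwargs": {"translation": [[0,0,0],[0,0,0],[0,0,0],[0,0,0]], "rotation": [[0,0,0],[0,0,0],[0,0,0],[0,0,0]], "grip": [50,50,50,50]}}

```text
time: 38.3
eef_pos: [0.6083, -0.2938, 0.1593]
tcp_rot: [-0.0, 1.0, 0.001, -0.001]
contact_force: [-0.1, 0.1, 0.1]
opening: 0.588
```

```bash
python3 - <<'E'
from h import *
s=ctrl.get_state();print(s["time"],s["eef_pos"],s["contact_force"])
c,P,Rm=wrist()
cv2.imwrite("pics/w9.png",cv2.resize(c["image"],(800,600),interpolation=cv2.INTER_CUBIC))
a=eyes.read_camera("scene")["image"];cv2.imwrite("pics/s9.png",cv2.resize(a[80:380,60:460],(800,600),interpolation=cv2.INTER_CUBIC))
E
```

```text
38.3 [ 0.60830219 -0.29376962  0.15931168] [-0.07720124  0.07661797  0.11087991]
```

View pics/w9.png

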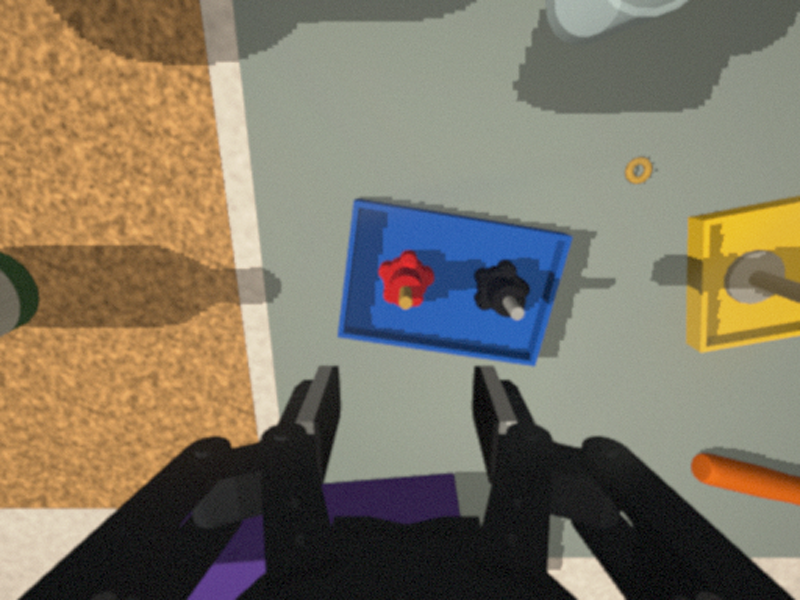

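View pics/s9.png

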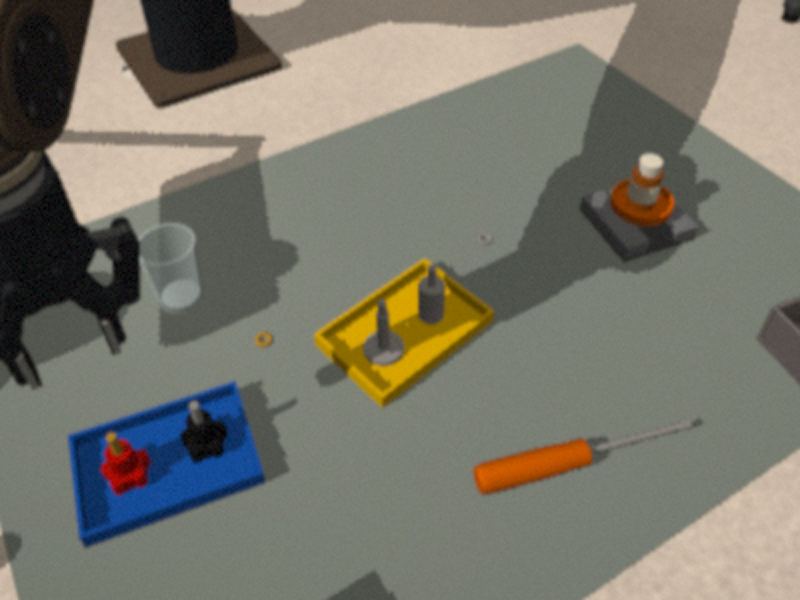

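Both knobs stand in the blue tray (red (125,465), black (203,435)). Both spindles are in the yellow tray, the bottle is upright in the lowered pan at (645,185), the jar is untouched, and the gripper is empty and clear. Handing in.

```bash
python3 -c "
from plant import ticket
print(ticket.sign_off())"
```

```text
the job is handed in; nothing more can be done
None
```

I placed both spindles in the yellow tray and both knobs in the blue tray. The bottle is in the lift pan, pushed down until the catch held. I handed the job in at about 38 s.

- **Parts:** the last wrist and scene pictures show all four parts upright and clear of the tray walls. The jar is standing, and it does not appear to have moved.
- **Lift:** I judged the catch from force, since I couldn't read the joint. With the bottle still gripped, the upward force fell to about zero when the pan had risen to roughly 7 to 8 mm down. The rim's size in the picture afterwards also fitted the lowered height. The cap was within about 2 mm of where it should be.
- **Gripper:** it is open, about 16 cm above the bench, and the contact force reads about 0.1 N.
- **Disagreements:** none of the final checks failed. The fingertips pressed lightly on the knob heads while gripping (4 to 6 N). The knobs met the tray floor at 4 to 9 N. The top camera's positions were up to about 8 mm off the wrist camera's, so I used the closer views where I had them.

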